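# Take the drilled block out of the fixture vise

## Robot

A 6-joint arm with a two-finger parallel gripper is mounted at the origin on the work surface; the furniture and walls round the work are solid. World frame = base frame: x ahead of the robot, y to its left, z up, the work surface at z = 0. Lengths are in m, angles in rad, forces in N, time in s.
With the tool pointing down it reaches from about 0.35 to 0.975 m from the base axis. Payload 17.4 kg.
Tool frame: the origin (TCP) lies at the very end of the fingers, on their centre line; the grasp point (between the pads) lies 19 mm behind it; z points along the fingers, x is the direction in which the jaws open and shut, and the axes are right-handed (so a half turn about z gives the same grasp; the last joint's range is limited). The gripper opens to 85 mm and grips with 20 to 120 N. Pads are 22 mm wide; open, the fingers measure 114 mm over their backs; the gripper's body (76 mm by 85 mm) begins 54 mm behind the grasp point. The pads swing forward as they close: fully open they stand 13 mm farther back than shut.
Start: joints at [1.074, 0.116, 1.442, -0, 1.584, -0.038], TCP at [0.299, 0.605, 0.231] pointing down, gripper open.
Joint ranges: [-2.83, 2.83], [-0.83, 2.19], [0.07, 2.5], [-1.14, 4.28], [0.01, 3], [-2.97, 2.97]. Speed limits (rad/s): [1.89, 1.89, 2.22, 3.14, 3.14, 3.14].

## Interface

Orientations are given as a rotation vector (axis times angle).
In Python, from plant import env gives the robot as it stands.
- The arm moves only by the tool step_arm, never from a script. Its argument "commands" is a list of rows, each an object with "jaw": the opening, from 0 (shut) to 1 (fully open); "linear": the shift along the tool's x, y, z in mm, a list of three; "rotation": the turn, a rotation vector about the tool's x, y, z in rad, a list of three. A call has 1 to 5 rows; each row shifts and turns the pose as measured when the row begins, along the tool's axes as they then stand; what a row does not reach is not made up. A row lasts 1/8 s, in which the tool goes at most 62.5 mm and 10.7 degrees, less where a joint would pass 70% of its speed; a pose out of reach is approached as far as the arm can. A call with a gripper value outside its range is refused whole. The fingers move at their own pace and stop on an object; "newtons" is the grip in N (left out, the last holds). Time passes only in rows, so rows that do not move let the fingers close. It gives the time, the measured TCP pose, the force and the opening at its end, in the units of the state.
- env.read_state(): the state, without advancing time (a new reading comes with each control period).
- env.grab_frame(name): name is "scene" or "top" or "wrist"; returns a dict with "frame" (420x560x3 uint8, red, green, blue), "z_map" (420x560 float32, m along the optical axis (not along the pixel's ray), 0 where there is no reading), "camera_matrix" (3x3 intrinsics, pixels), "R" (3x3) and "t" (3): a world point X has camera coordinates R X + t. Camera axes: x right, y down, z forward; pixel columns grow to the right and rows downward; lengths in m; the calibration is good to about 2 mm. The wrist camera is an equidistant fisheye: a pixel r from the principal point sees the ray r / f radians off the axis. A picture is of the moment at which its call begins.
- env.finish_job(): hands the job in, once; it reports no verdict.
The state is a dict: "time_s": time; "joint_positions": joint angles; "joint_vel": joint speeds; "tau": joint torques, N m; "position": TCP position; "orientation": TCP orientation; "ft_force": force on the tool from outside, world axes, zero at the start; "wrist_torque": the same for the moment, N m; "opening": finger opening in m.
Only numpy, scipy, OpenCV 4.12 (cv2) and the standard library are available. Lean on these libraries where they do the work, as an engineer would, in place of code of your own. Each camera call takes 0.05 s, during which the arm holds its last target.

## Task

The drilled wooden block in the vise is finished. Slide the vise's movable jaw at least three quarters open by its post, then lift the block out and set it upright on its foot in the low plywood tray, leaving the jaw open.

Things in the scene. Friction and masses are not known exactly. Their poses are not given: they have to be found in the camera images.
- vise_jaw (a joint): Opening (m) of the movable jaw of the grey vise fixed to the table: 0 closed, 0.055 fully open (end stop). It slides level along +y of jaw_post, stays where left, takes about 4 N. The jaws are 90 mm wide, tops 50 mm above the table. A 10 mm lip on the movable jaw hooks over the block's foot, so the block cannot be lifted until the jaw is open.
- jaw_post (a point): Dark square post standing on the back of the movable jaw: 24 mm along x, 22 mm along y, its foot 35 mm and its top 92 mm above the table. The point is on its axis, 75 mm above the table, and moves with the jaw. +y is the jaw's opening direction, z is up. Closed, it stands 50 mm clear of the block; both its x sides are free for fingers.
- block_centre (a point): Finished wooden block in the vise: body 60 (x) x 36 (y) mm, 70 high, two 10 mm holes in its top; a foot 14 mm high juts 12 mm out on the +y side, towards the movable jaw. 0.1 to 0.25 kg. Point: centre of the body, half-way up, z up. In the vise its underside is 16 mm above the table, its upper 36 mm stand above the jaws. The plain undrilled block elsewhere is not meant.
- tray: Low open plywood tray fixed to the table: outside 150 mm along x, 170 mm along y, 22 mm high; walls 5 mm thick, inner floor 5 mm above the table. Origin: centre of its underside; z up.

How it is judged:
By the outcome, as a careful person would: the job done as asked, in the order asked, and still so for the second after the job is handed in, with the robot touching nothing.
It also fails if it takes over 43 s, if anything falls off the work surface, if the arm or the gripper's body presses on something with over 40 N, if the wrist force passes 120 N, or if a joint passes its speed limit or range.

## Working session

There is one attempt and no reset: what is moved stays moved. The work goes in short steps, Python scripts to look and compute and a tool call to move; the robot and the scene stay as the last step left them, time stands still between calls to the robot, and variables do not carry over. Pictures are saved under pics/ and viewed, and the job is handed in when it is done.

Besides the shell and the picture viewer there is one more tool, called after "Call:" as a command line: name --argument value ..., lists and objects as JSON in quotes. step_arm: Moves the arm, as the interface text tells. Its arguments: {"type":"object","properties":{"commands":{"type":"array","items":{"type":"object","properties":{"jaw":{"type":"number"},"linear":{"type":"array","items":{"type":"number"}},"rotation":{"type":"array","items":{"type":"number"}}}}},"newtons":{"type":"number"}},"required":["commands"]}

```bash
mkdir -p pics
cat > h.py <<'E'
from plant import env
import numpy as np, cv2
def snap(n):
    f=env.grab_frame(n); return f
def save(f,p): cv2.imwrite(p,cv2.cvtColor(f["frame"],cv2.COLOR_RGB2BGR))
def world(f,u,v,z=None):
    K=f["camera_matrix"];d=f["z_map"][int(v),int(u)]
    r=np.linalg.inv(K)@np.array([u,v,1.]);R=f["R"];t=f["t"]
    if z is None: return R.T@(r*d-t)
    c=-R.T@t;w=R.T@r; return c+w*(z-c[2])/w[2]
E
python3 - <<'E'
from h import *
for n in ("scene","top"):
    f=snap(n);save(f,f"pics/{n}0.png");np.savez(f"{n}0.npz",**f)
print(env.read_state())
E
```

```text
{'time_s': 0.1, 'joint_positions': array([ 1.07417439e+00,  1.16412251e-01,  1.44215015e+00,  2.07066408e-05,
        1.58401493e+00, -3.78161280e-02]), 'joint_vel': array([ 0.00059355, -0.00265077, -0.00072138, -0.0019759 ,  0.00018865,
        0.00191791]), 'tau': array([ 1.07249965e-03, -7.33670282e+01, -6.33786035e+01, -3.94852270e-05,
        5.32753853e-03,  2.85195193e-05]), 'position': array([0.29887868, 0.60504618, 0.23068338]), 'orientation': array([ 2.66799262e+00,  1.65785004e+00, -1.35959077e-03]), 'ft_force': array([0.43274787, 0.66003687, 0.66005618]), 'wrist_torque': array([-0.01955292, -0.02380645, -0.00300372]), 'opening': 0.08538506354810695}
```

View pics/scene0.png

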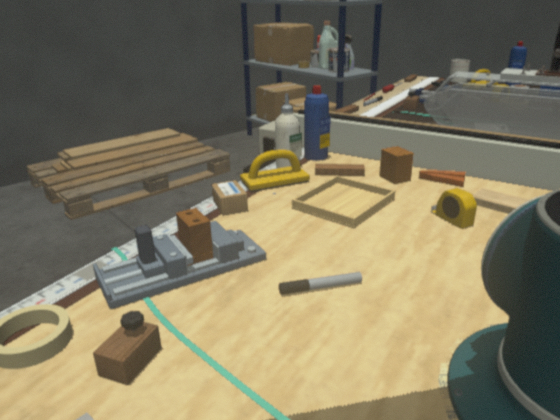

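View pics/top0.png

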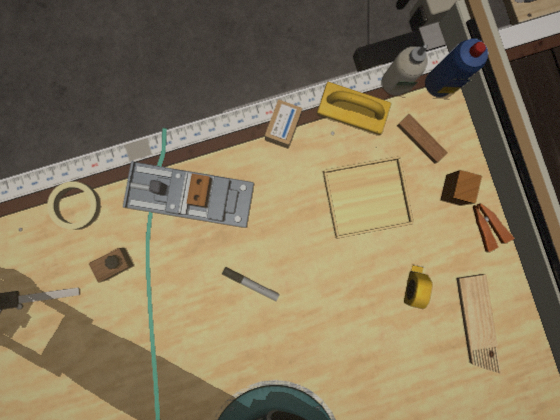

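The top view shows the vise around (190,195), with the post at about (157,187) and the drilled block at about (199,190). The tray is at about (367,197), and the plain block at (461,188). I'll enlarge these areas next.

Run:
```python
from h import *
f=dict(np.load("top0.npz"))
im=cv2.cvtColor(f["frame"],cv2.COLOR_RGB2BGR)
cv2.imwrite("pics/c1.png",cv2.resize(im[150:240,115:265],None,fx=5.3,fy=5.3,interpolation=cv2.INTER_CUBIC))
cv2.imwrite("pics/c2.png",cv2.resize(im[145:250,310:425],None,fx=5.3,fy=5.3,interpolation=cv2.INTER_CUBIC))
print(f["camera_matrix"],-f["R"].T@f["t"],f["R"])
for p in [(157,187),(199,190),(367,197),(130,250),(230,200),(170,175),(461,185)]: print(p,world(f,*p).round(4))
```

```text
[[431.83140822   0.         281.15819116]
 [  0.         431.83140822 210.23340053]
 [  0.           0.           1.        ]] [0.44938758 0.02762871 0.93979847] [[ 0.01394603 -0.99905991  0.04104643]
 [-0.99803965 -0.01641309 -0.06039428]
 [ 0.0610112  -0.04012371 -0.9973303 ]]
(157, 187) [0.5428 0.2369 0.0909]
(199, 190) [0.5391 0.1563 0.084 ]
(367, 197) [ 0.539  -0.1985  0.0027]
(130, 250) [0.4164 0.3115 0.0025]
(230, 200) [0.5245 0.0987 0.0349]
(170, 175) [0.5762 0.227  0.024 ]
(461, 185) [ 0.5612 -0.3791  0.0672]
```

View pics/c1.png

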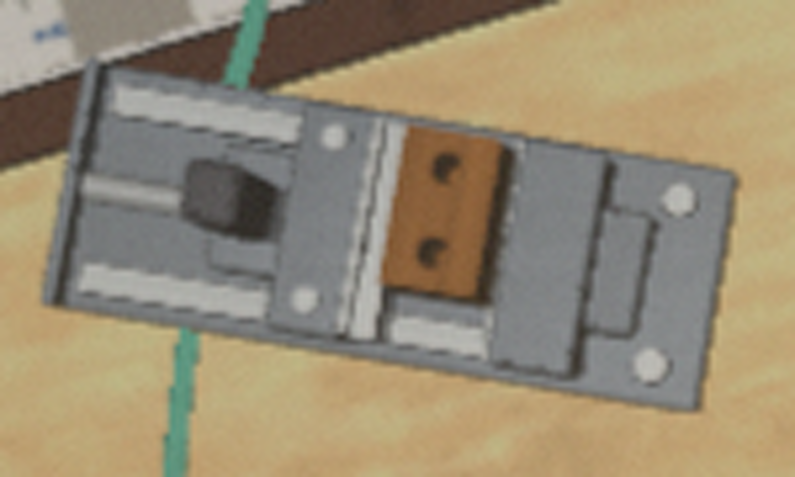

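View pics/c2.png

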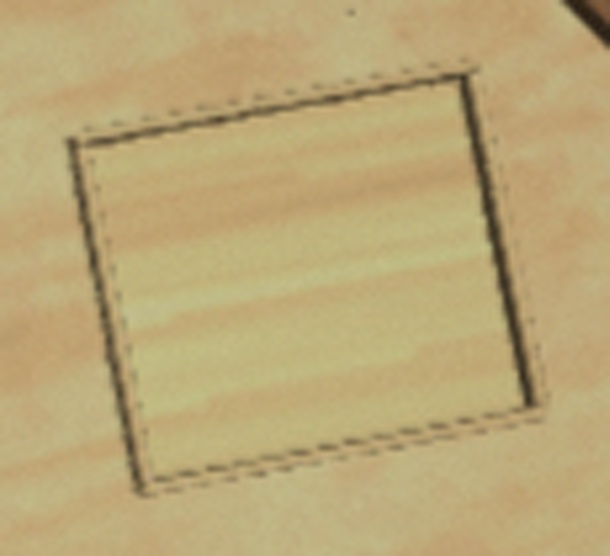

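Run:
```python
from h import *
f=dict(np.load("top0.npz"))
def pc(u0,u1,v0,v1):
    v,u=np.mgrid[v0:v1,u0:u1];d=f["z_map"][v0:v1,u0:u1]
    r=np.stack([u,v,np.ones_like(u)],-1)@np.linalg.inv(f["camera_matrix"]).T
    return (r*d[...,None]-f["t"])@f["R"]
P=pc(115,265,150,240)
for nm,a in (("post",P[:,:55].reshape(-1,3)),("block",P[:,55:110].reshape(-1,3))):
    z0=.087 if nm=="post" else .078
    s=a[(a[:,2]>z0)&(a[:,2]<.1)]
    rect=cv2.minAreaRect((s[:,:2]*1000).astype(np.float32))
    print(nm,len(s),s.mean(0).round(4),rect)
s=6*0+5.3
def w(cx,cy,z,o=(115,150)): return world(f,o[0]+(cx+.5)/5.3-.5,o[1]+(cy+.5)/5.3-.5,z)
B=[w(*p,.086) for p in [(408,125),(502,140),(487,302),(382,287)]]
print("block",np.round(B,4),np.mean(B,0).round(4))
e=[w(45,303,.0),w(697,410,.0)];print(e)
T=[w(*p,.022,o=(310,145)) for p in [(70,138),(465,74),(538,412),(138,492)]]
print("tray",np.round(T,4),np.mean(T,0),[np.linalg.norm(T[i]-T[i-1]) for i in range(4)],[np.degrees(np.arctan2(*(T[(i+1)%4]-T[i])[[1,0]])) for i in range(4)])
for b in (B,):
  print([np.linalg.norm(b[i]-b[i-1]) for i in range(4)],[np.degrees(np.arctan2(*(b[(i+1)%4]-b[i])[[1,0]])) for i in range(4)])
j=[w(390,120,.05),w(350,340,.05),w(530,137,.05),w(490,368,.05),w(608,160,.05),w(578,378,.05)]
print(np.round(j,4));
for a,b in((0,1),(2,3),(4,5)): print(np.degrees(np.arctan2(*(j[a]-j[b])[[1,0]])))
```

```text
post 130 [0.5443 0.2409 0.0907] ((544.8515014648438, 241.29425048828125), (21.773273468017578, 23.05470085144043), 82.24256134033203)
block 528 [0.5396 0.1581 0.0851] ((539.9910278320312, 158.6126708984375), (36.91897964477539, 60.05952453613281), 81.2889175415039)
block [[0.572  0.1714 0.086 ]
 [0.5671 0.1365 0.086 ]
 [0.5064 0.1406 0.086 ]
 [0.5113 0.1794 0.086 ]] [0.5392 0.157  0.086 ]
[array([0.50875876, 0.33014633, 0.        ]), array([0.46928687, 0.06542739, 0.        ])]
tray [[ 0.5924 -0.0978  0.022 ]
 [ 0.6221 -0.2601  0.022 ]
 [ 0.484  -0.2898  0.022 ]
 [ 0.4493 -0.1264  0.022 ]] [ 0.5369441  -0.19351697  0.022     ] [np.float64(0.14588443461443745), np.float64(0.16502324094493043), np.float64(0.14117631215555074), np.float64(0.1669838872196352)] [np.float64(-79.63183480293326), np.float64(-167.865188841699), np.float64(101.99975567782286), np.float64(11.334121020477303)]
[np.float64(0.06122553325551588), np.float64(0.035309208317219655), np.float64(0.06082811635512318), np.float64(0.039158421029376694)] [np.float64(-98.04341614583345), np.float64(176.14649572546227), np.float64(82.77168753325876), np.float64(-7.482844610908751)]
[[0.579  0.1845 0.05  ]
 [0.4932 0.1975 0.05  ]
 [0.5735 0.1303 0.05  ]
 [0.4833 0.1435 0.05  ]
 [0.565  0.0998 0.05  ]
 [0.4799 0.1096 0.05  ]]
-8.625176071597082
-8.381939121134614
-6.545097270588235
```

The corrected measurements hold up against the stated sizes:

| Item | Position (x, y) | Size | Yaw |
|---|---|---|---|
| Post | (0.5445, 0.241) | 22×23 mm | – |
| Block | (0.5395, 0.158) | 37×60 mm | – |
| Vise | – | – | about −8.5° |
| Tray | (0.537, −0.1935) | – | about +11.5° |

First I'll turn the tool +1.26 rad about its z axis, so that its x runs along the vise's x.

Call:
step_arm --commands '[{"jaw":1,"rotation":[0,0,0.18],"linear":[0,0,0]},{"jaw":1,"rotation":[0,0,0.18],"linear":[0,0,0]},{"jaw":1,"rotation":[0,0,0.18],"linear":[0,0,0]},{"jaw":1,"rotation":[0,0,0.18],"linear":[0,0,0]},{"jaw":1,"rotation":[0,0,0.18],"linear":[0,0,0]}]'

```text
time_s: 0.72
position: [0.2986, 0.6045, 0.2283]
orientation: [3.124, 0.29, -0.004]
ft_force: [-0.1, -0.3, 1.1]
opening: 0.0852
```

```bash
cat >> h.py <<'E'
from scipy.spatial.transform import Rotation as Ro
def plan(x,y,z,yaw):
    s=env.read_state();R=Ro.from_rotvec(s["orientation"])
    T=Ro.from_euler('z',yaw,degrees=True)*Ro.from_rotvec([np.pi,0,0])
    print("t",round(s["time_s"],2),"pos",s["position"].round(4),"yaw",np.degrees(np.arctan2(*R.as_matrix()[:2,0][::-1])).round(2),"F",s["ft_force"].round(1),"op",round(s["opening"],4))
    print("lin mm",(R.inv().apply(np.array([x,y,z])-s["position"])*1000).round(1),"rot",(R.inv()*T).as_rotvec().round(3))
E
python3 -c "
from h import *
plan(.5445,.241,.15,-8.5)"
```

```text
t 0.72 pos [0.2986 0.6045 0.2283] yaw 10.59 F [-0.1 -0.3  1.1] op 0.0852
lin mm [175.2 402.2  79.2] rot [0.004 0.002 0.333]
```

Call:
step_arm --commands '[{"jaw":1,"rotation":[0,0,0.17],"linear":[0,0,0]},{"jaw":1,"rotation":[0,0,0.165],"linear":[0,0,0]},{"jaw":1,"rotation":[0,0,0],"linear":[0,0,0]}]'

```text
time_s: 1.1
position: [0.2984, 0.6042, 0.2269]
orientation: [3.125, -0.252, -0.004]
ft_force: [-0.5, -0.7, 0.6]
opening: 0.0855
```

```bash
python3 -c "
from h import *
plan(.5445,.241,.17,-8.5)"
```

```text
t 1.1 pos [0.2984 0.6042 0.2269] yaw -9.24 F [-0.5 -0.7  0.6] op 0.0855
lin mm [301.4 318.6  58.3] rot [ 0.006  0.002 -0.013]
```

Call:
step_arm --commands '[{"jaw":1,"rotation":[0,0,0],"linear":[40,43,3]},{"jaw":1,"rotation":[0,0,0],"linear":[40,43,3]},{"jaw":1,"rotation":[0,0,0],"linear":[40,43,3]},{"jaw":1,"rotation":[0,0,0],"linear":[40,43,3]},{"jaw":1,"rotation":[0,0,0],"linear":[40,43,3]}]'

```text
time_s: 1.72
position: [0.4657, 0.357, 0.2111]
orientation: [3.128, -0.205, -0.006]
ft_force: [0.4, 0.7, 0.8]
opening: 0.0857
```

```bash
python3 -c "
from h import *
plan(.5445,.241,.17,-8.5)"
```

```text
t 1.73 pos [0.4657 0.357  0.2111] yaw -7.52 F [0.4 0.7 0.8] op 0.0857
lin mm [ 93.4 104.4  41.6] rot [0.007 0.003 0.017]
```

Call:
step_arm --commands '[{"jaw":1,"rotation":[0.002,0,0.008],"linear":[40,44,10]},{"jaw":1,"rotation":[0.002,0,0.008],"linear":[40,44,10]},{"jaw":1,"rotation":[0,0,0],"linear":[14,16,10]},{"jaw":1,"rotation":[0,0,0],"linear":[0,0,5]}]'

```text
time_s: 2.22
position: [0.5484, 0.2338, 0.1753]
orientation: [3.132, -0.21, -0.004]
ft_force: [0.4, 0.3, -1.3]
opening: 0.0855
```

```bash
python3 -c "
from h import *
plan(.5445,.241,.058,-8.5)
f=snap('wrist');save(f,'pics/w1.png');np.savez('w1.npz',**f)"
```

```text
t 2.23 pos [0.5484 0.2338 0.1753] yaw -7.66 F [ 0.4  0.3 -1.3] op 0.0855
lin mm [ -4.5  -7.  117.3] rot [0.003 0.003 0.015]
```

View pics/w1.png

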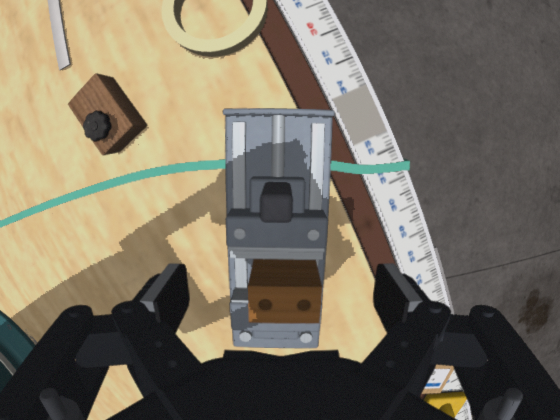

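The wrist view shows the post at (277,200), centred between the fingers with the vise edges parallel to the tool. The block sits clear behind it at (285,290). I'll descend now.

Call:
step_arm --commands '[{"jaw":1,"rotation":[0.002,0.001,0.014],"linear":[-4,-7,15]},{"jaw":0.8,"rotation":[0,0,0],"linear":[0,0,30]},{"jaw":0.8,"rotation":[0,0,0],"linear":[0,0,30]},{"jaw":0.8,"rotation":[0,0,0],"linear":[0,0,20]},{"jaw":0.8,"rotation":[0,0,0],"linear":[0,0,5]}]'

```text
time_s: 2.9
position: [0.5414, 0.2482, 0.0706]
orientation: [-3.134, 0.218, 0.002]
ft_force: [-0.2, -1.5, 0.4]
opening: 0.0684
```

```bash
python3 -c "
from h import *
plan(.5445,.241,.058,-8.5)"
```

```text
t 2.9 pos [0.5414 0.2482 0.0706] yaw -7.96 F [-0.2 -1.5  0.4] op 0.0684
lin mm [ 4.1  6.7 12.6] rot [-0.     0.001  0.009]
```

Call:
step_arm --commands '[{"jaw":0.8,"rotation":[0,0,0.009],"linear":[3,6,6]},{"jaw":0.8,"rotation":[0,0,0],"linear":[0,0,5]},{"jaw":0.8,"rotation":[0,0,0],"linear":[0,0,0]}]'

```text
time_s: 3.28
position: [0.5442, 0.2421, 0.0605]
orientation: [-3.132, 0.232, -0.001]
ft_force: [0.6, 0.7, 0.2]
opening: 0.0686
```

```bash
python3 -c "
from h import *
plan(.5445,.241,.058,-8.5)
f=snap('scene');cv2.imwrite('pics/s1.png',cv2.resize(cv2.cvtColor(f['frame'],cv2.COLOR_RGB2BGR)[130:330,60:330],None,fx=2.9,fy=2.9))"
```

```text
t 3.27 pos [0.5442 0.2421 0.0605] yaw -8.49 F [0.6 0.7 0.2] op 0.0686
lin mm [0.4 1.  2.5] rot [-0.001 -0.     0.   ]
```

View pics/s1.png

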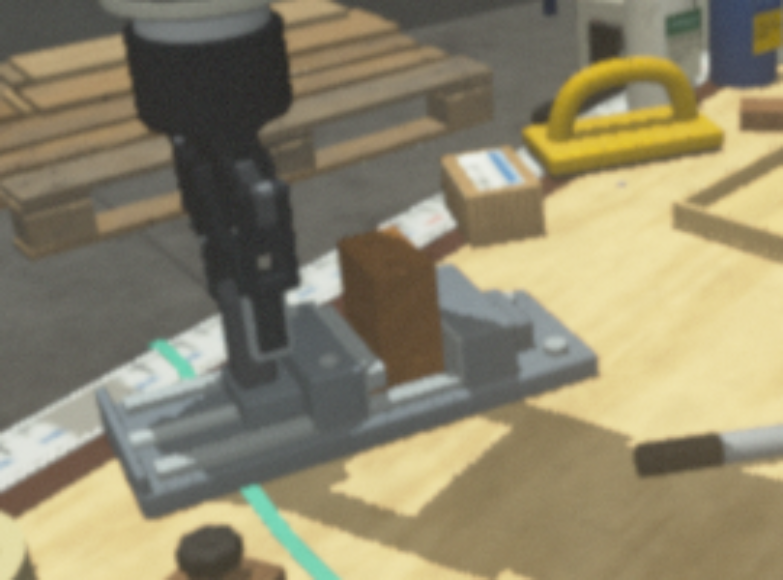

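The zoomed scene view shows the fingers straddling the post at about (255,340), above the carriage. I'll close on the post.

Call:
step_arm --commands '[{"jaw":0.2,"rotation":[0,0,0],"linear":[0,0,0]},{"jaw":0.2,"rotation":[0,0,0],"linear":[0,0,0]},{"jaw":0.2,"rotation":[0,0,0],"linear":[0,0,0]},{"jaw":0.2,"rotation":[0,0,0],"linear":[0,0,0]},{"jaw":0.2,"rotation":[0,0,0],"linear":[0,0,0]}]' --newtons 40

```text
time_s: 3.95
position: [0.5456, 0.2421, 0.062]
orientation: [-3.13, 0.233, -0.006]
ft_force: [0.8, -0.4, -0.9]
opening: 0.0233
```

Gripped at 23.3 mm, close to the 24 mm post. Now I'll slide it along tool −y, which is the vise's +y.

Call:
step_arm --commands '[{"jaw":0.2,"rotation":[0,0,0],"linear":[0,-12,0]},{"jaw":0.2,"rotation":[0,0,0],"linear":[0,-12,0]},{"jaw":0.2,"rotation":[0,0,0],"linear":[0,-12,0]},{"jaw":0.2,"rotation":[0,0,0],"linear":[0,-8,0]}]'

```text
time_s: 4.45
position: [0.552, 0.2846, 0.062]
orientation: [3.131, -0.235, 0.004]
ft_force: [0.6, -4.5, 1.5]
opening: 0.0234
```

```bash
python3 -c "
from h import *
plan(.5456+.0505*np.sin(np.radians(8.5)),.2421+.0505*np.cos(np.radians(8.5)),.062,-8.5)"
```

```text
t 4.45 pos [0.552  0.2846 0.062 ] yaw -8.6 F [ 0.6 -4.5  1.5] op 0.0234
lin mm [-0.  -7.5  0. ] rot [ 0.002 -0.003 -0.002]
```

Call:
step_arm --commands '[{"jaw":0.2,"rotation":[0,0,0],"linear":[0,-6,0]},{"jaw":0.2,"rotation":[0,0,0],"linear":[0,-2,0]},{"jaw":0.2,"rotation":[0,0,0],"linear":[0,0,0]}]'

```text
time_s: 4.82
position: [0.5532, 0.2929, 0.062]
orientation: [3.131, -0.235, 0.004]
ft_force: [1.1, -3.2, 0.1]
opening: 0.023
```

```bash
python3 -c "
from h import *
plan(.5456+.0505*np.sin(np.radians(8.5)),.2421+.0505*np.cos(np.radians(8.5)),.062,-8.5)"
```

```text
t 4.83 pos [0.5532 0.2929 0.062 ] yaw -8.59 F [ 1.1 -3.2  0.1] op 0.023
lin mm [-0.   0.9  0. ] rot [ 0.002 -0.002 -0.001]
```

The jaw has opened 51 mm with about 4 N of drag and no slip. I'll release the post and rise.

Call:
step_arm --commands '[{"jaw":0.8,"rotation":[0,0,0],"linear":[0,0,0]},{"jaw":0.8,"rotation":[0,0,0],"linear":[0,0,0]},{"jaw":1,"rotation":[0,0,0],"linear":[0,0,0]},{"jaw":1,"rotation":[0,0,0],"linear":[0,0,-40]},{"jaw":1,"rotation":[0,0,0],"linear":[0,0,-40]}]'

```text
time_s: 5.45
position: [0.5516, 0.2926, 0.1406]
orientation: [3.129, -0.235, -0.004]
ft_force: [0.1, 0.2, -0.9]
opening: 0.0856
```

Call:
step_arm --commands '[{"jaw":1,"rotation":[0,0,0],"linear":[0,30,-20]},{"jaw":1,"rotation":[0,0,0],"linear":[0,40,0]},{"jaw":1,"rotation":[0,0,0],"linear":[0,20,0]},{"jaw":1,"rotation":[0,0,0],"linear":[0,0,0]}]'

```text
time_s: 5.95
position: [0.5389, 0.2024, 0.1654]
orientation: [3.132, -0.234, 0.004]
ft_force: [0.2, 0.1, 0.3]
opening: 0.0855
```

Run:
```python
from h import *
plan(.5395,.158,.12,-8.5)
f=snap('wrist');save(f,'pics/w2.png');np.savez('w2.npz',**f)
f=snap('top');np.savez('top2.npz',**f);im=cv2.cvtColor(f["frame"],cv2.COLOR_RGB2BGR)
cv2.imwrite("pics/c3.png",cv2.resize(im[150:240,115:265],None,fx=5.3,fy=5.3,interpolation=cv2.INTER_CUBIC))
```

```text
t 5.95 pos [0.5389 0.2024 0.1654] yaw -8.53 F [0.2 0.1 0.3] op 0.0855
lin mm [ 7.  43.8 45.4] rot [ 0.    -0.003 -0.001]
```

View pics/w2.png

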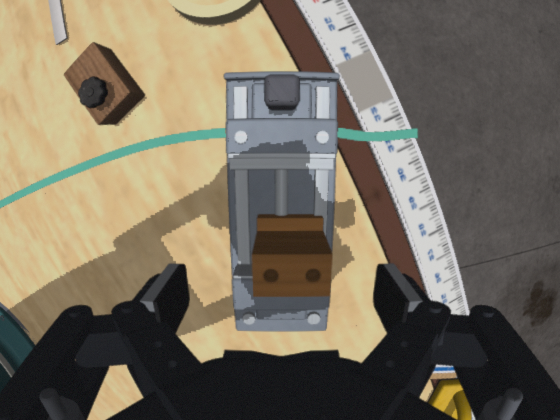

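View pics/c3.png

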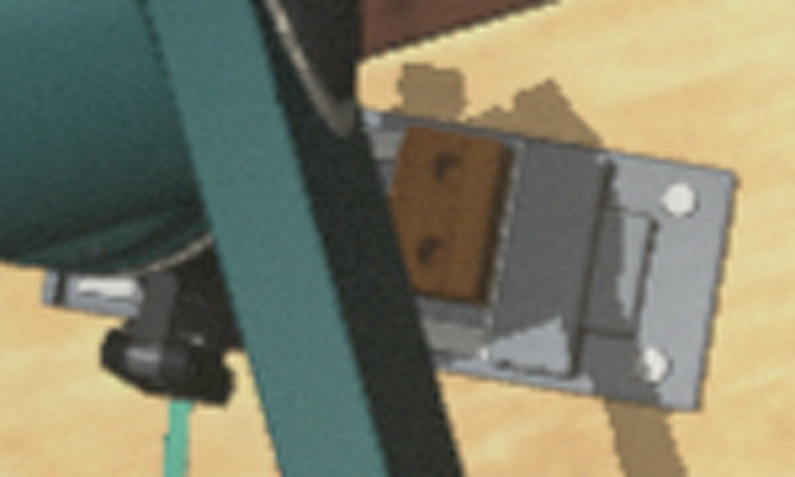

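The wrist view shows the jaw against the end of the base at (282,135), with the block's foot uncovered at (290,222). The block hasn't moved: its holes are at (271,275) and (313,275), level with the tool. I'll compute its centre from the holes.

Run:
```python
from h import *
f=dict(np.load("w2.npz"));K=f["camera_matrix"];R=f["R"];t=f["t"]
def fw(u,v,z):
    x=(u-K[0,2])/K[0,0];y=(v-K[1,2])/K[1,1];r=np.hypot(x,y)
    d=np.array([np.sin(r)*x/r,np.sin(r)*y/r,np.cos(r)]);w=R.T@d;c=-R.T@t
    return c+w*(z-c[2])/w[2]
for p in [(271,275),(313,275),(253,254),(330,254),(253,297),(330,297)]: print(p,fw(*p,.086).round(4))
print("post",fw(282,98,.092).round(4), "mid",fw(292,275,.086))
plan(*fw(292,275.5,.086)[:2],.12,-8.5)
```

```text
(271, 275) [0.5269 0.1622 0.086 ]
(313, 275) [0.5585 0.1573 0.086 ]
(253, 254) [0.5165 0.1812 0.086 ]
(330, 254) [0.573  0.1725 0.086 ]
(253, 297) [0.5099 0.1451 0.086 ]
(330, 297) [0.5697 0.1356 0.086 ]
post [0.554  0.2879 0.092 ] mid [0.54268314 0.15981672 0.086     ]
t 6.05 pos [0.5389 0.2035 0.1651] yaw -8.47 F [ 0.4 -0.3 -0.8] op 0.0852
lin mm [10.  43.1 45.2] rot [ 0.001 -0.002  0.   ]
```

Call:
step_arm --commands '[{"jaw":1,"rotation":[0,0,0],"linear":[5,20,5]},{"jaw":1,"rotation":[0,0,0],"linear":[3,17,10]},{"jaw":1,"rotation":[0,0,0],"linear":[0,2,10]},{"jaw":1,"rotation":[0,0,0],"linear":[0,0,5]},{"jaw":1,"rotation":[0,0,0],"linear":[0,0,0]}]'

```text
time_s: 6.68
position: [0.541, 0.1625, 0.1313]
orientation: [3.132, -0.23, -0.0]
ft_force: [-0.0, 0.0, -0.4]
opening: 0.0854
```

Run:
```python
from h import *
plan(.5412,.1585,.042,-8.5)
```

```text
t 6.67 pos [0.541  0.1625 0.1313] yaw -8.41 F [-0.   0.  -0.4] op 0.0854
lin mm [ 0.8  3.9 89.3] rot [0.001 0.    0.002]
```

Call:
step_arm --commands '[{"jaw":1,"rotation":[0,0,0],"linear":[0,4,8]},{"jaw":1,"rotation":[0,0,0],"linear":[0,0,15]},{"jaw":1,"rotation":[0,0,0],"linear":[0,0,5]}]'

```text
time_s: 7.05
position: [0.5405, 0.1588, 0.1018]
orientation: [3.132, -0.229, 0.001]
ft_force: [0.8, 0.3, 0.2]
opening: 0.0851
```

Run:
```python
from h import *
plan(.5412,.1585,.042,-8.5)
f=snap('wrist');save(f,'pics/w3.png')
```

```text
t 7.05 pos [0.5405 0.1588 0.1018] yaw -8.37 F [0.8 0.3 0.2] op 0.0851
lin mm [ 0.7  0.2 59.8] rot [ 0.001 -0.     0.002]
```

View pics/w3.png

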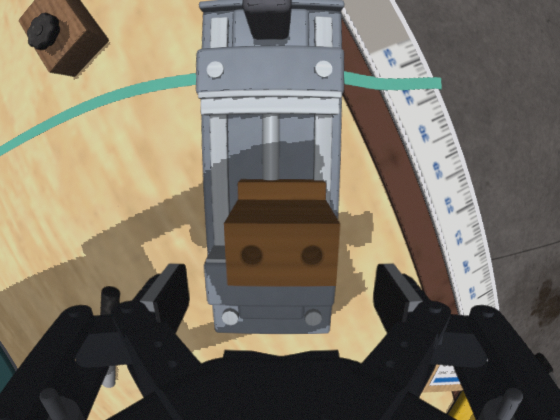

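The block's top is at about (226–337, 222–286), centred between fingers at 187 and 375. I'll descend to grip height.

Call:
step_arm --commands '[{"jaw":1,"rotation":[0,0,0],"linear":[0,0,15]},{"jaw":1,"rotation":[0,0,0],"linear":[0,0,15]},{"jaw":1,"rotation":[0,0,0],"linear":[0,0,12]},{"jaw":1,"rotation":[0,0,0],"linear":[0,0,8]},{"jaw":1,"rotation":[0,0,0],"linear":[0,0,0]}]'

```text
time_s: 7.72
position: [0.5402, 0.1588, 0.0475]
orientation: [3.132, -0.229, -0.001]
ft_force: [-0.6, 0.9, 0.6]
opening: 0.0856
```

Run:
```python
from h import *
plan(.5412,.1585,.042,-8.5)
```

```text
t 7.72 pos [0.5402 0.1588 0.0475] yaw -8.36 F [-0.6  0.9  0.6] op 0.0856
lin mm [1.1 0.2 5.5] rot [0.001 0.001 0.002]
```

Call:
step_arm --commands '[{"jaw":1,"rotation":[0,0,0],"linear":[1,0,5]},{"jaw":0.5,"rotation":[0,0,0],"linear":[0,0,0]},{"jaw":0.5,"rotation":[0,0,0],"linear":[0,0,0]},{"jaw":0.5,"rotation":[0,0,0],"linear":[0,0,0]},{"jaw":0.5,"rotation":[0,0,0],"linear":[0,0,0]}]' --newtons 40

```text
time_s: 8.35
position: [0.5419, 0.1589, 0.0434]
orientation: [3.133, -0.229, 0.002]
ft_force: [0.1, -0.2, -0.7]
opening: 0.0599
```

Run:
```python
from h import *
plan(.5412,.1585,.042,-8.5)
```

```text
t 8.35 pos [0.5419 0.1589 0.0434] yaw -8.36 F [ 0.1 -0.2 -0.7] op 0.0599
lin mm [-0.6  0.5  1.4] rot [ 0.001 -0.001  0.002]
```

Gripped at 59.9 mm, which matches the 60 mm width. I'll lift gently, straight up.

Call:
step_arm --commands '[{"jaw":0.5,"rotation":[0,0,0],"linear":[0,0,-5]},{"jaw":0.5,"rotation":[0,0,0],"linear":[0,0,-15]},{"jaw":0.5,"rotation":[0,0,0],"linear":[0,0,-25]},{"jaw":0.5,"rotation":[0,0,0],"linear":[0,0,-30]},{"jaw":0.5,"rotation":[0,0,0],"linear":[0,0,-30]}]'

```text
time_s: 8.98
position: [0.5409, 0.1587, 0.1529]
orientation: [3.132, -0.229, -0.002]
ft_force: [0.2, 0.0, -1.5]
opening: 0.0597
```

Run:
```python
from h import *
plan(.537,-.1935,.17,11.5)
f=snap('wrist');save(f,'pics/w4.png')
```

```text
t 8.97 pos [0.5409 0.1587 0.1529] yaw -8.36 F [ 0.2  0.  -1.5] op 0.0597
lin mm [ 47.3 349.  -16.6] rot [ 0.001  0.001 -0.347]
```

View pics/w4.png

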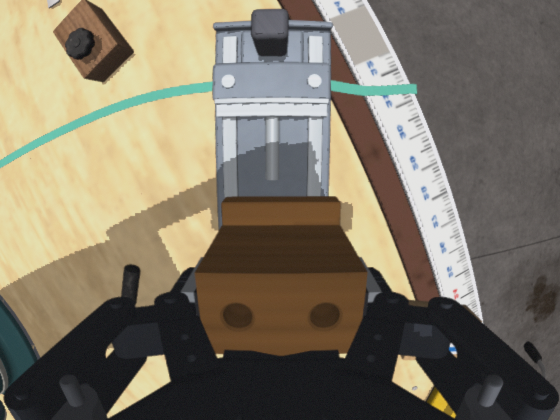

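The block is held square and upright, well clear of the vise; the top face is at (205–362, 272–350). I'll turn it to the tray's yaw and carry it over.

Call:
step_arm --commands '[{"jaw":0.5,"rotation":[0,0,-0.12],"linear":[0,0,-4]},{"jaw":0.5,"rotation":[0,0,-0.12],"linear":[0,0,-4]},{"jaw":0.5,"rotation":[0,0,-0.1],"linear":[0,0,-4]},{"jaw":0.5,"rotation":[0,0,0],"linear":[0,0,0]}]'

```text
time_s: 9.52
position: [0.5429, 0.1593, 0.1759]
orientation: [-3.125, -0.319, -0.016]
ft_force: [-0.6, -0.4, -0.8]
opening: 0.0594
```

Run:
```python
from h import *
plan(.537,-.1935,.16,11.5)
```

```text
t 9.53 pos [0.5429 0.1593 0.1759] yaw 11.66 F [-0.6 -0.4 -0.8] op 0.0594
lin mm [-77.2 344.3  15.3] rot [ 0.001 -0.01   0.003]
```

Call:
step_arm --commands '[{"jaw":0.5,"rotation":[0,-0.004,0],"linear":[-5,22,0]},{"jaw":0.5,"rotation":[0,-0.003,0],"linear":[-8,36,0]},{"jaw":0.5,"rotation":[0,0,0],"linear":[-10,45,0]},{"jaw":0.5,"rotation":[0,0,0],"linear":[-10,45,0]},{"jaw":0.5,"rotation":[0,0,0],"linear":[-10,45,0]}]'

```text
time_s: 10.15
position: [0.5382, -0.0413, 0.1774]
orientation: [3.127, 0.304, 0.007]
ft_force: [1.0, 0.9, -1.6]
opening: 0.0599
```

Run:
```python
from h import *
plan(.537,-.1935,.16,11.5)
```

```text
t 10.15 pos [ 0.5382 -0.0413  0.1774] yaw 11.12 F [ 1.   0.9 -1.6] op 0.0599
lin mm [-30.6 149.1  17.3] rot [ 0.    -0.004 -0.007]
```

Call:
step_arm --commands '[{"jaw":0.5,"rotation":[0,0,0],"linear":[-9,44,0]},{"jaw":0.5,"rotation":[0,0,0],"linear":[-9,44,3]},{"jaw":0.5,"rotation":[0,-0.002,-0.003],"linear":[-6,28,5]},{"jaw":0.5,"rotation":[0,0,0],"linear":[-2,8,5]},{"jaw":0.5,"rotation":[0,0,0],"linear":[0,0,0]}]'

```text
time_s: 10.78
position: [0.5352, -0.1743, 0.1654]
orientation: [3.128, 0.284, 0.006]
ft_force: [-0.3, -0.2, -2.0]
opening: 0.0599
```

Run:
```python
from h import *
plan(.537,-.1935,.034,11.5)
f=snap('wrist');save(f,'pics/w5.png')
f=snap('top');save(f,'pics/t5.png')
```

```text
t 10.78 pos [ 0.5352 -0.1743  0.1654] yaw 10.37 F [-0.3 -0.2 -2. ] op 0.0599
lin mm [ -2.1  19.1 131.4] rot [ 0.001 -0.004 -0.02 ]
```

View pics/w5.png

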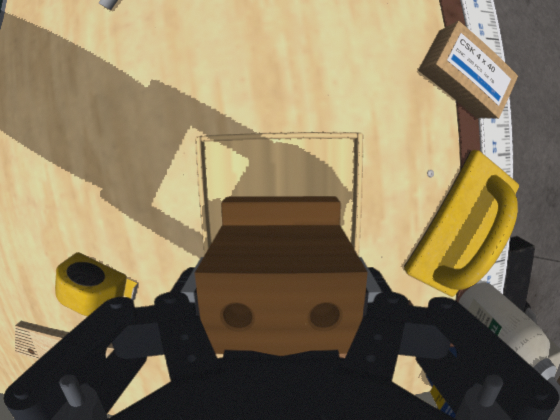

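View pics/t5.png

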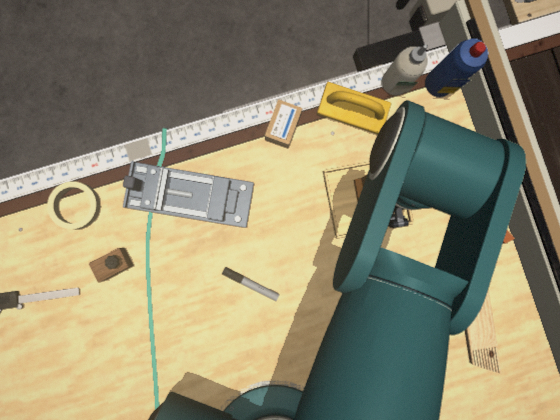

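The wrist view shows the tray walls at columns 201 and 358, parallel to the block and centred on it, with the far wall at row 135. The top view shows the jaw still open. I'll move the last 19 mm over and lower it.

Call:
step_arm --commands '[{"jaw":0.5,"rotation":[0,-0.003,-0.015],"linear":[-2,14,10]},{"jaw":0.5,"rotation":[0,0,0],"linear":[0,5,25]},{"jaw":0.5,"rotation":[0,0,0],"linear":[0,0,30]},{"jaw":0.5,"rotation":[0,0,0],"linear":[0,0,20]},{"jaw":0.5,"rotation":[0,0,0],"linear":[0,0,0]}]'

```text
time_s: 11.5
position: [0.5381, -0.1927, 0.0776]
orientation: [3.123, 0.319, 0.003]
ft_force: [0.7, 0.1, -1.5]
opening: 0.0593
```

Run:
```python
from h import *
plan(.537,-.1935,.034,11.5)
```

```text
t 11.5 pos [ 0.5381 -0.1927  0.0776] yaw 11.67 F [ 0.7  0.1 -1.5] op 0.0593
lin mm [-1.3  0.5 43.6] rot [ 0.002 -0.002  0.003]
```

Call:
step_arm --commands '[{"jaw":0.5,"rotation":[0,0,0],"linear":[0,0,15]},{"jaw":0.5,"rotation":[0,0,0],"linear":[0,0,15]},{"jaw":0.5,"rotation":[0,0,0],"linear":[0,0,7]},{"jaw":0.5,"rotation":[0,0,0],"linear":[0,0,1]},{"jaw":0.5,"rotation":[0,0,0],"linear":[0,0,0]}]'

```text
time_s: 12.12
position: [0.5392, -0.1931, 0.0391]
orientation: [3.122, 0.32, 0.007]
ft_force: [0.3, -0.3, -0.7]
opening: 0.0597
```

Run:
```python
from h import *
plan(.537,-.1935,.0325,11.5)
```

```text
t 12.12 pos [ 0.5392 -0.1931  0.0391] yaw 11.7 F [ 0.3 -0.3 -0.7] op 0.0597
lin mm [-2.3 -0.1  6.6] rot [ 0.004 -0.004  0.004]
```

Call:
step_arm --commands '[{"jaw":0.5,"rotation":[0,0,0],"linear":[0,0,3]},{"jaw":0.5,"rotation":[0.003,-0.003,0],"linear":[0,0,2]},{"jaw":0.5,"rotation":[0,0,0],"linear":[0,0,1]}]'

```text
time_s: 12.5
position: [0.5397, -0.1933, 0.0337]
orientation: [3.124, 0.32, 0.003]
ft_force: [0.1, -0.1, -1.7]
opening: 0.0596
```

Run:
```python
from h import *
plan(.537,-.1935,.0325,11.5)
```

```text
t 12.5 pos [ 0.5397 -0.1933  0.0337] yaw 11.71 F [ 0.1 -0.1 -1.7] op 0.0596
lin mm [-2.7 -0.3  1.2] rot [ 0.001 -0.002  0.004]
```

Call:
step_arm --commands '[{"jaw":0.5,"rotation":[0,0,0],"linear":[0,0,1.5]}]'

```text
time_s: 12.62
position: [0.5397, -0.1933, 0.0322]
orientation: [3.124, 0.32, 0.003]
ft_force: [1.4, -1.4, 12.9]
opening: 0.0595
```

Call:
step_arm --commands '[{"jaw":0.5,"rotation":[0,0,0],"linear":[0,0,1.5]}]'

```text
time_s: 12.75
position: [0.5399, -0.1934, 0.0322]
orientation: [3.124, 0.32, 0.003]
ft_force: [-14.5, 6.2, 29.7]
opening: 0.0599
```

The block is on the floor: z stalled at 0.0322, where I expected it. I'll unload a little and release.

Call:
step_arm --commands '[{"jaw":0.5,"rotation":[0,0,0],"linear":[0,0,-0.3]},{"jaw":0.75,"rotation":[0,0,0],"linear":[0,0,0]},{"jaw":1,"rotation":[0,0,0],"linear":[0,0,0]},{"jaw":1,"rotation":[0,0,0],"linear":[0,0,0]}]'

```text
time_s: 13.25
position: [0.5401, -0.1935, 0.0328]
orientation: [3.124, 0.32, 0.004]
ft_force: [-0.1, 0.2, -0.6]
opening: 0.0855
```

Run:
```python
from h import *
plan(.537,-.1935,.0325,11.5)
f=snap('wrist');save(f,'pics/w6.png')
```

```text
t 13.25 pos [ 0.5401 -0.1935  0.0328] yaw 11.71 F [-0.1  0.2 -0.6] op 0.0855
lin mm [-3.  -0.7  0.3] rot [ 0.002 -0.003  0.004]
```

View pics/w6.png

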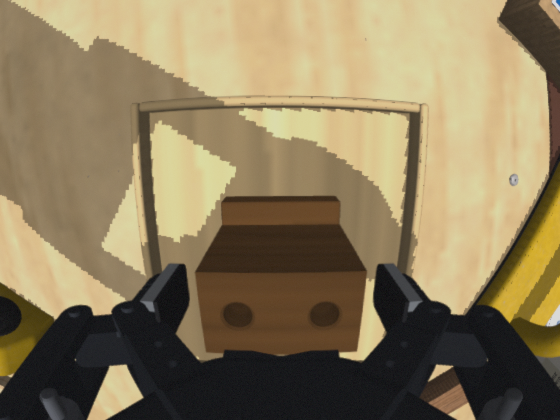

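The fingers are clear on both sides, with the block at columns 200–362 and the fingers at 187 and 375. Now I'll retreat straight up.

Call:
step_arm --commands '[{"jaw":1,"rotation":[0,0,0],"linear":[0,0,-10]},{"jaw":1,"rotation":[0,0,0],"linear":[0,0,-30]},{"jaw":1,"rotation":[0,0,0],"linear":[0,0,-40]},{"jaw":1,"rotation":[0,0,0],"linear":[0,0,-50]},{"jaw":1,"rotation":[0,0,0],"linear":[0,0,-30]}]'

```text
time_s: 13.92
position: [0.5386, -0.1929, 0.1978]
orientation: [3.125, 0.32, -0.0]
ft_force: [0.2, -0.1, 0.3]
opening: 0.085
```

Call:
step_arm --commands '[{"jaw":1,"rotation":[0,0,0],"linear":[-40,0,0]},{"jaw":1,"rotation":[0,0,0],"linear":[-40,20,0]},{"jaw":1,"rotation":[0,0,0],"linear":[-30,20,0]},{"jaw":1,"rotation":[0,0,0],"linear":[0,0,0]},{"jaw":1,"rotation":[0,0,0],"linear":[0,0,0]}]'

```text
time_s: 14.55
position: [0.4374, -0.2557, 0.2049]
orientation: [3.12, 0.321, 0.011]
ft_force: [0.1, 1.4, 0.8]
opening: 0.0859
```

Run:
```python
from h import *
for n in ("top","scene","wrist"):
    f=snap(n);save(f,f"pics/{n}9.png")
    if n=="top":
        for z0,b,nm in ((.068,(325,420,150,240),"block"),(.087,(115,170,150,220),"post")):
            v,u=np.mgrid[b[2]:b[3],b[0]:b[1]];d=f["z_map"][b[2]:b[3],b[0]:b[1]]
            P=((np.stack([u,v,np.ones_like(u)],-1)@np.linalg.inv(f["camera_matrix"]).T*d[...,None])-f["t"])@f["R"]
            s=P[(P[...,2]>z0)&(P[...,2]<.1)]
            print(nm,len(s),s.mean(0).round(4),cv2.minAreaRect((s[:,:2]*1000).astype(np.float32)))
plan(.5,0,.2,0); print(abs(env.read_state()["joint_vel"]).max())
```

```text
block 503 [ 0.5383 -0.1932  0.0741] ((538.5616455078125, -193.6027069091797), (60.04035568237305, 37.287662506103516), 12.465341567993164)
post 133 [0.552  0.2915 0.0908] ((552.080810546875, 291.583740234375), (21.532413482666016, 22.804615020751953), 83.52073669433594)
t 14.7 pos [ 0.4377 -0.2554  0.2044] yaw 11.83 F [-0.7 -0.7 -0.2] op 0.0856
lin mm [ 113.3 -237.2    3.9] rot [ 0.005 -0.006  0.206]
0.002653538595800049
```

View pics/top9.png

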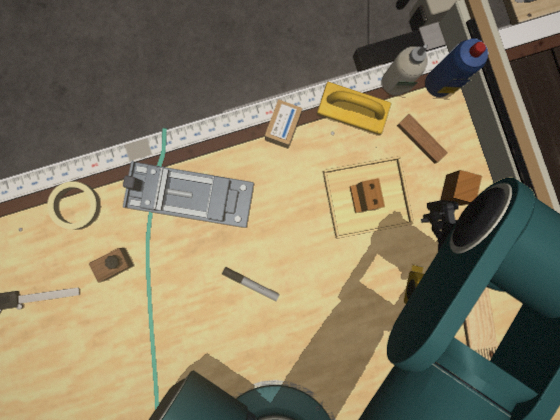

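View pics/scene9.png

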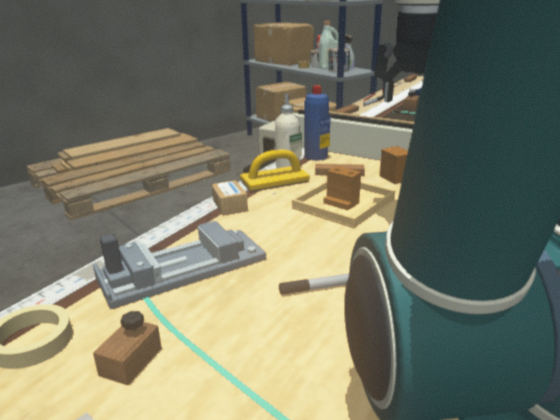

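The block stands upright on its foot in the tray, at (367,196) in the top view and (343,187) in the scene view. Its top is at 74 mm, where 75 is expected. The post has moved from y 0.241 to 0.2915, so the jaw is about 51 mm open. The arm is clear and still, so I'll hand in.

```bash
python3 -c "
from h import *
print(env.finish_job())"
```

```text
the job is handed in; nothing more can be done
None
```

I slid the vise jaw open by its post, let go, lifted the drilled block straight out and set it upright on its foot in the plywood tray. I handed the job in at about 14.7 s of the 43 s allowed; no verdict is reported.

**Jaw:** it opened about 51 mm of its 55 mm, against the 41 mm needed. The arm's travel and the camera's before-and-after positions of the post agree on this, and the jaw was still open in the last pictures.

**Block:** it stands near the middle of the tray, at (0.538, −0.193), within 1° of the tray's yaw. The camera put its top at 74 mm, where 75 mm is expected.

**Arm:** it was clear of everything and still when I handed in.

**Forces:** setting the block down briefly pushed the wrist force to about 34 N, because my last downward step pressed it onto the tray floor. I backed off before releasing. No other reading went above about 5 N.

**Disagreement:** the two cameras differed by about 3 mm on where the block sat in the vise. I aimed between them, and it did not affect the grasp.

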